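# Prove the stop station and re-arm it

## Robot

A 6-joint arm with a two-finger parallel gripper is mounted at the origin on a cart in front of the work surface, level with it; the furniture and walls round the work are solid. World frame = base frame: x ahead of the robot, y to its left, z up, the work surface at z = 0. Lengths are in mm, angles in rad, forces in N, time in s.
With the tool pointing down it reaches from about 375 to 925 mm from the base axis. Payload 5.7 kg.
Tool frame: the origin (TCP) lies at the very end of the fingers, on their centre line; the grasp point (between the pads) lies 19 mm behind it; x points along the fingers, y is the direction in which the jaws open and shut, and the axes are right-handed (so a half turn about x gives the same grasp; the last joint's range is limited). The gripper opens to 85 mm and grips with 20 to 120 N. Pads are 22 mm wide; open, the fingers measure 114 mm over their backs; the gripper's body (76 mm by 85 mm) begins 54 mm behind the grasp point. The pads swing forward as they close: fully open they stand 13 mm farther back than shut.
Start: joints at [0.986, 0.359, 1.51, -0, 1.272, -0.115], TCP at [271.613, 534.967, 231.267] pointing down, gripper open.
Joint ranges: [-2.97, 2.97], [-1.01, 2.36], [0.21, 2.38], [-0.96, 4.11], [0.2, 2.71], [-2.98, 2.98]. Speed limits (rad/s): [2.39, 2.39, 3.14, 3.14, 3.14, 3.14].

## Interface

Orientations are given as a unit quaternion [w, x, y, z].
In Python, from station import manip gives the robot as it stands.
- The arm moves only by the tool apply_moves, never from a script. Its argument "commands" is a list of rows, each a list of 7 numbers: the turn, a rotation vector about the world's x, y, z in degrees, then the shift along the world's x, y, z in mm, then the closure in counts, from 0 (fully open) to 255 (shut). A call has 1 to 8 rows; each row is the pose to reach, as a shift and turn from the pose commanded when the call began; what a row does not reach only later rows make up. A row lasts 1/12 s, in which the tool goes at most 41.7 mm and 7.16 degrees, less where a joint would pass 70% of its speed; a pose out of reach is approached as far as the arm can. A call with a gripper value outside its range is refused whole. The fingers move at their own pace and stop on an object; the grip force is fixed at half the most. Time passes only in rows, so rows that repeat a pose let the fingers close. It gives the time, the measured TCP pose, the force and the opening at its end, in the units of the state.
- manip.get_state(): the state, without advancing time (a new reading comes with each control period).
- manip.read_camera(name): name is "side" or "top" or "wrist"; returns a dict with "frame" (480x640x3 uint8, red, green, blue), "z_map" (480x640 float32, mm along the optical axis (not along the pixel's ray), 0 where there is no reading), "fx", "fy", "cx", "cy" (pixels), "dist_coeffs" ([k1, k2, p1, p2, k3] as OpenCV has them; the pictures are not rectified), "R" (3x3) and "t" (3): a world point X has camera coordinates R X + t; the wrist camera has in their place "T_tool_cam" (4x4, takes a point from camera to tool coordinates, whose origin is the TCP and whose axes are the tool frame's). Camera axes: x right, y down, z forward; pixel columns grow to the right and rows downward; lengths in mm; the calibration is good to about 2 mm. A picture is of the moment at which its call begins: read the wrist's pose just before it.
- manip.sign_off(): hands the job in, once; it reports no verdict.
The state is a dict: "time_s": time; "joint_positions": joint angles; "qd": joint speeds; "tau": joint torques, N m; "tool_pos": TCP position; "eef_rot": TCP orientation; "ft_force": force on the tool from outside, world axes, zero at the start; "torque": the same for the moment, N m; "opening": finger opening in mm.
Only numpy, scipy, OpenCV 4.12 (cv2) and the standard library are available. Lean on these libraries where they do the work, as an engineer would, in place of code of your own. Each camera call takes 0.05 s, during which the arm holds its last target.

## Task

Prove the winged stop button on the bench: press it straight in until it latches, then twist it clockwise by pushing a wing so that it unlatches and springs back out, and after that press the plain round reset button on the other box fully in and let it come out again. Use only fingertips or the outside of the fingers: grip and lift nothing, do not press or push hard, and leave the loose parts lying around undisturbed.

Things in the scene. Friction and masses are not known exactly. Their poses are not given: they have to be found in the camera images.
- stop_station: Grey square control box, 110 x 110 mm and 55 mm high, fixed to the bench, with the black winged mushroom stop button in the middle of its top. Origin: centre of its underside, on the bench; z up; the button's axis is the vertical through it. With the button untwisted its two wings point along the box's +y and -y.
- stop_crown (a point): Middle of the top of the stop button's head: the place to press. The head is a round crown of 44 mm diameter with two opposite wings. Out, its top is 93 mm above the bench and its underside 75 mm; it goes 10 mm straight down with the press.
- wing_left (a point): Middle of the outer end of one wing, on its top edge (the wing on the box's +y side); turns and sinks with the head. Each wing is a straight radial bar 14 mm wide that reaches 50 mm from the button's axis (free beyond the crown, from 22 to 50 mm); its top is 90 mm above the bench and its underside 75 mm with the button out, about 82 and 67 mm when latched in; the box's top below it is at 55 mm.
- wing_right (a point): The same point of the opposite wing (on the box's -y side).
- stop_press (a joint): How far the stop button is pressed in, m: 0 is out, 0.010 is the stop. A spring pushes it out (about 2 N when out, 5 N in); 5 N takes it past the catch to the stop. Pressed past about 0.0085 it latches, and then rests at about 0.0084 when let go.
- stop_twist (a joint): Twist of the stop button's head, rad, clockwise seen from above positive; 0 is the rest position, 0.9 the stop; counter-clockwise it does not turn. A weak spring turns it back (about 1 N at a wing). Latched in, it unlatches at a twist of about 0.45 to 0.6 and springs out, and the head turns back to 0 when let go.
- reset_station: Smaller grey square box, 85 x 85 mm and 42 mm high, fixed to the bench, with one plain round push button in the middle of its top. Origin: centre of its underside, on the bench.
- reset_button_top (a point): Middle of the top face of the round black reset button, 30 mm in diameter, standing 10 mm proud of its collar, 64 mm above the bench when out; it moves straight down with the press.
- reset_button (a joint): How far the reset button is pressed, m: 0 is out, 0.006 fully in (5 N); it springs back when let go.
- spare_cap_0: Loose black cylindrical capacitor, 26 mm diameter, 35 mm high, standing on the bench; bystander. Origin: centre of its underside.
- spare_cap_1: The same kind of capacitor, standing between the two boxes; bystander.
- heat_sink: Loose black finned heat sink, 30 x 40 x 22 mm; bystander. Origin: centre of its underside.
- spacer_block: Loose white block, 30 x 45 x 20 mm; bystander. Origin: centre of its underside.
- masking_tape: Loose roll of masking tape lying flat, about 102 mm diameter, 25 mm high; bystander. Origin: centre of its underside.
- spare_knob: Loose black round knob, 30 mm diameter, 17 mm high; bystander. Origin: centre of its underside.
Mind the look-alikes: they are no part of the job. What is shaped like the reset_station but red is not meant.

How it is judged:
By the outcome, as a careful person would: the job done as asked, in the order asked, and still so for the second after the job is handed in, with the robot touching nothing.
It also fails if it takes over 58 s, if anything falls off the work surface, if the arm or the gripper's body presses on something with over 40 N, if the wrist force passes 120 N, or if a joint passes its speed limit or range.

## Working session

There is one attempt and no reset: what is moved stays moved. The work goes in short steps, Python scripts to look and compute and a tool call to move; the robot and the scene stay as the last step left them, time stands still between calls to the robot, and variables do not carry over. Pictures are saved under pics/ and viewed, and the job is handed in when it is done.

Besides the shell and the picture viewer there is one more tool, called after ">>>" as name([rows], argument=value, ...), one row to a line, values as JSON. apply_moves: Moves the arm, as the interface text tells. Its arguments: {"type":"object","properties":{"commands":{"type":"array"}},"required":["commands"]}

```bash
mkdir -p pics; ls; python3 - <<'E'
from station import manip
import cv2,numpy as np
s=manip.get_state();print(s)
for n in ("top","side"):
    d=manip.read_camera(n)
    cv2.imwrite(f"pics/{n}0.png",cv2.cvtColor(d["frame"],cv2.COLOR_RGB2BGR))
    np.savez(f"pics/{n}0.npz",**d)
    print(n,d["fx"],d["fy"],d["cx"],d["cy"],d["dist_coeffs"],d["R"],d["t"],(d["z_map"]>0).mean())
E
```

```text
pics
{'time_s': 0.0, 'joint_positions': array([ 9.85892324e-01,  3.59524588e-01,  1.51146090e+00,  3.37129276e-06,
        1.27251305e+00, -1.15103070e-01]), 'qd': array([ 0.00025973,  0.00072314,  0.00018889, -0.00101024,  0.00164911,
       -0.0004696 ]), 'tau': array([ 1.67802493e-03, -5.27625811e+01, -2.78615624e+01, -1.67589646e-04,
        1.32632931e-02, -1.03678755e-05]), 'tool_pos': array([271.24278378, 534.4025127 , 230.43110837]), 'eef_rot': array([ 0.68745535,  0.16394409,  0.6879196 , -0.16520926]), 'ft_force': array([-0.00159437,  0.35165598,  0.41992861]), 'torque': array([-0.01750568, -0.0486984 , -0.01383456]), 'opening': 85.47930035802857}
top 434.2216847378537 434.2216847378537 322.17214060479824 238.83050300545892 [-0.04982666  0.          0.          0.          0.        ] [[-0.00517902 -0.99985011 -0.01652058]
 [-0.99011717  0.00744258 -0.14004499]
 [ 0.14014696  0.01563202 -0.99000731]] [ 59.86083334 575.61462885 951.93117647] 0.9958756510416666
side 553.9651900591075 553.9651900591075 317.6481623524914 230.98794249271083 [-0.0242862  0.         0.         0.         0.       ] [[-0.94122477 -0.33705989  0.02205817]
 [-0.15390485  0.36980898 -0.91627213]
 [ 0.30068127 -0.86581288 -0.39994853]] [555.16436859 142.96753312 989.32885981] 0.9958821614583333
```

View pics/top0.png

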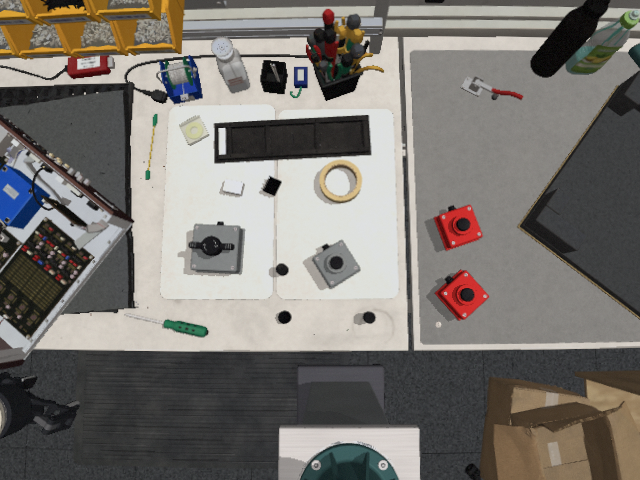

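View pics/side0.png

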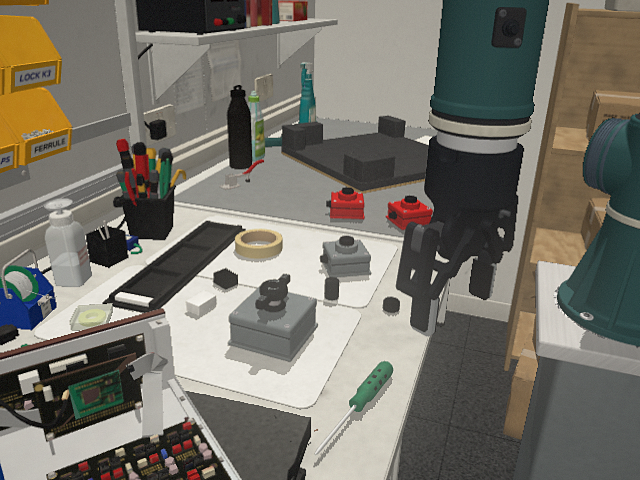

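The top view shows the stop station (grey, winged head) at about (212,246). The grey box with the round button is at (336,264), and two red look-alikes are at (459,226) and (463,295). The cap between the boxes is at (281,269), another cap or knob is at (284,317), and another is at (368,317). The grey one is the reset_station. Next I'll enlarge it and measure.

```bash
cat > h.py <<'E'
import numpy as np,cv2
def load(n): return dict(np.load(f"pics/{n}.npz"))
def cast(d,uv,z,R=None,t=None):
    K=np.array([[d["fx"],0,d["cx"]],[0,d["fy"],d["cy"]],[0,0,1]],float)
    p=cv2.undistortPoints(np.array(uv,float).reshape(-1,1,2),K,np.array(d["dist_coeffs"],float)).reshape(-1,2)
    R=np.array(d["R"]);t=np.array(d["t"])
    C=-R.T@t; r=np.c_[p,np.ones(len(p))]@R
    return C+r*((z-C[2])/r[:,2])[:,None]
def proj(d,X):
    K=np.array([[d["fx"],0,d["cx"]],[0,d["fy"],d["cy"]],[0,0,1]],float)
    return cv2.projectPoints(np.array(X,float).reshape(-1,1,3),cv2.Rodrigues(np.array(d["R"]))[0],np.array(d["t"],float),K,np.array(d["dist_coeffs"],float))[0].reshape(-1,2)
E
python3 - <<'E'
from h import *
d=load("top0");im=cv2.cvtColor(d["frame"],cv2.COLOR_RGB2BGR)
c=im[205:305,170:390]
cv2.imwrite("pics/crop0.png",cv2.resize(c,None,fx=3.6,fy=3.6,interpolation=cv2.INTER_CUBIC))
g=im.max(2); 
hsv=cv2.cvtColor(im,cv2.COLOR_BGR2HSV)
for name,(x0,y0,x1,y1),zt,zb in (("stop",(180,212,255,282),55,90),("reset",(302,230,368,295),42,64)):
    sub=g[y0:y1,x0:x1]
    m=((sub>85)&(sub<190)).astype(np.uint8); b=(sub<60).astype(np.uint8)
    # heights by depth
    n,l,s,cc=cv2.connectedComponentsWithStats(b)
    for i in range(1,n):
        if s[i,4]>30:
            cs=cv2.findContours((l==i).astype(np.uint8),0,2)[0][0]
            print(name,"black",s[i],cc[i]+[x0,y0],cast(d,cc[i]+[x0,y0],zb).round(1),cv2.minAreaRect(cs))
    # points from depth
    K=np.array([[d["fx"],0,d["cx"]],[0,d["fy"],d["cy"]],[0,0,1]])
    vv,uu=np.mgrid[y0:y1,x0:x1]
    p=cv2.undistortPoints(np.c_[uu.ravel(),vv.ravel()].astype(float).reshape(-1,1,2),K,d["dist_coeffs"]).reshape(-1,2)
    Z=d["z_map"][y0:y1,x0:x1].ravel()
    X=(np.c_[p,np.ones(len(p))]*Z[:,None]-d["t"])@d["R"]
    mm=(abs(X[:,2]-zt)<5)
    print("top plane z",np.median(X[mm,2]),mm.sum())
    # box outline incl. everything above
    hi=X[X[:,2]>zt-6]; r=cv2.minAreaRect(hi[:,:2].astype(np.float32)); print("box",r)
    hd=X[X[:,2]>zt+10]; r=cv2.minAreaRect(hd[:,:2].astype(np.float32)); print("head",r,hd[:,2].max(),np.median(hd[:,2]),hd.mean(0))
E
```

```text
stop black [  9  24  45  20 403] [211.92555831 246.12158809] [[554.8 296.3  90. ]] ((31.037532806396484, 33.90348815917969), (42.45798873901367, 18.743648529052734), 21.250505447387695)
top plane z 55.05659278782215 1660
box ((533.4744262695312, 193.0714111328125), (340.00775146484375, 121.00601959228516), 77.20558166503906)
head ((515.71728515625, 189.84451293945312), (334.74591064453125, 42.805442810058594), 69.41207885742188) 1024.0197048598552 91.67998746221687 [551.55959536 287.53525645 129.08132761]
reset black [ 28  27  13  12 125] [335.88  262.456] [[519.6  25.7  64. ]] ((34.0, 32.5), (11.0, 12.0), 90.0)
top plane z 42.08992841583662 927
box ((506.74102783203125, 25.874637603759766), (103.74105834960938, 98.32650756835938), 31.50303840637207)
head ((489.3514709472656, 24.358646392822266), (42.58985900878906, 105.23882293701172), 89.66864776611328) 1024.0197048598552 58.088182507526966 [515.37571815  25.50415492 119.25992777]
```

View pics/crop0.png

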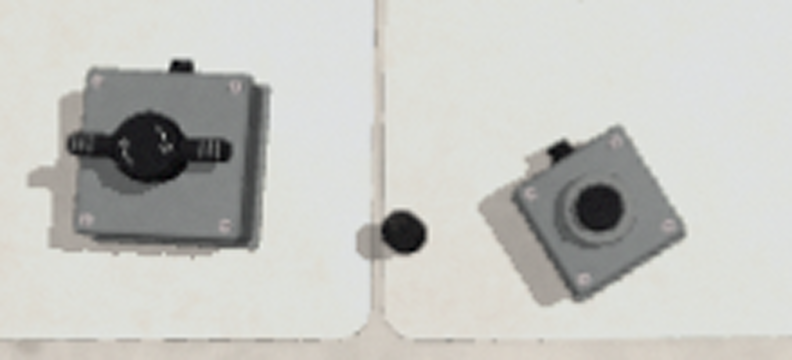

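The enlarged crop confirms two things. The winged head is at crop (150,148), with wings running left and right to (70,143) and (230,151). The round black button on the grey box is at crop (600,208). I'll refine both using depth, dropping outliers, and cross-check in the side view.

```bash
python3 - <<'E'
from h import *
def pts(d,box):
    x0,y0,x1,y1=box
    K=np.array([[d["fx"],0,d["cx"]],[0,d["fy"],d["cy"]],[0,0,1]])
    vv,uu=np.mgrid[y0:y1,x0:x1]
    p=cv2.undistortPoints(np.c_[uu.ravel(),vv.ravel()].astype(float).reshape(-1,1,2),K,d["dist_coeffs"]).reshape(-1,2)
    Z=d["z_map"][y0:y1,x0:x1].ravel()
    return (np.c_[p,np.ones(len(p))]*Z[:,None]-d["t"])@d["R"], d["frame"][y0:y1,x0:x1].reshape(-1,3)
for cam,boxes in (("top0",((180,212,255,282),(302,230,368,295))),("side0",((222,265,322,362),(315,228,375,280)))):
  d=load(cam)
  for name,box,zt in (("stop",boxes[0],55),("reset",boxes[1],42)):
    X,c=pts(d,box)
    ok=(X[:,2]<110)
    a=X[ok&(abs(X[:,2]-zt)<3)]
    r=cv2.minAreaRect(a[:,:2].astype(np.float32)); print(cam,name,"plate",np.round(r[0],1),np.round(r[1],1),round(r[2],2))
    lo=zt+(25 if name=="stop" else 17); hd=X[ok&(X[:,2]>lo)&(c.max(1)<90)]
    r=cv2.minAreaRect(hd[:,:2].astype(np.float32)); print("  head",np.round(r[0],1),np.round(r[1],1),round(r[2],2),"mean",hd.mean(0).round(1),"zmax",np.percentile(hd[:,2],[50,98]).round(1),len(hd))
    if name=="stop":
        e=np.cov(hd[:,:2].T);w,v=np.linalg.eigh(e);print("  axis deg from y",np.degrees(np.arctan2(-v[0,1],v[1,1])), "extent", np.ptp((hd[:,:2]@v[:,1])))
# colour: tips in top
d=load("top0");print(cast(d,[[190,245],[234,247]],90).round(1))
# all other items in top near workspace
for n,uv,z in (("cap1",(281.5,269),35),("c2",(284,316),35),("knob",(369,317),17),("hs",(271,185),22)):print(n,cast(d,[uv],z).round(0))
E
```

```text
top0 stop plate [557.1 300. ] [107.  105.7] 87.08
  head [556.7 299.6] [41.5 95.4] 15.71 mean [556.2 297.7  91.2] zmax [91.5 96.2] 460
  axis deg from y -3.145829921206481 extent 98.6260409797606
top0 reset plate [521.1  24.4] [80.7 80.8] 31.26
  head [520.8  25.4] [26.7 26.9] 89.52 mean [520.7  24.9  64.1] zmax [64.2 67.4] 134
side0 stop plate [557.5 301.9] [107.4 106.5] 87.12
  head [555.4 303.9] [96.1 38.3] 81.25 mean [553.3 311.7  89.4] zmax [90.3 94.8] 547
  axis deg from y -6.141672399434345 extent 96.08089326016983
side0 reset plate [521.3  27.7] [80.7 81.8] 32.37
  head [519.1  29.9] [25.4 24.2] 68.76 mean [519.6  31.9  63.5] zmax [64.1 66.3] 90
[[557.6 345.   90. ]
 [552.5 247.7  90. ]]
cap1 [[508. 150.  35.]]
c2 [[402. 143.  35.]]
knob [[398. -50.  17.]]
hs [[709. 178.  22.]]
```

```bash
python3 - <<'E'
from station import manip
from scipy.spatial.transform import Rotation as R
s=manip.get_state();q=s["eef_rot"];print(R.from_quat([q[1],q[2],q[3],q[0]]).as_matrix().round(3),s["time_s"])
E
```

```text
[[-0.001  0.453  0.892]
 [-0.001  0.892 -0.453]
 [-1.    -0.002 -0.   ]] 0.1
```

>>> apply_moves([
  [0, 0, 0, 30, -25, 0, 255],
  [0, 0, 0, 60, -50, 0, 255],
  [0, 0, 0, 90, -75, 0, 255],
  [0, 0, 0, 120, -100, 0, 255],
  [0, 0, 0, 150, -125, 0, 255],
  [0, 0, 0, 180, -150, 0, 255],
  [0, 0, 0, 210, -175, 0, 255],
  [0, 0, 0, 240, -200, 0, 255],
])

```text
time_s: 0.77
tool_pos: [512.6, 333.3, 230.9]
eef_rot: [0.687, 0.164, 0.688, -0.165]
ft_force: [0.4, -0.0, -1.0]
opening: 0.2
```

>>> apply_moves([
  [0, 0, 6, 20, -15, -20, 255],
  [0, 0, 12, 44, -33, -50, 255],
  [0, 0, 18, 44, -33, -80, 255],
  [0, 0, 24, 44, -33, -110, 255],
  [0, 0, 24, 44, -33, -124, 255],
  [0, 0, 24, 44, -33, -124, 255],
])

```text
time_s: 1.27
tool_pos: [552.5, 300.2, 102.7]
eef_rot: [0.704, 0.017, 0.71, -0.02]
ft_force: [-0.5, 0.8, -0.4]
opening: 0.1
```

```bash
python3 - <<'E'
from station import manip
import cv2,numpy as np
print(manip.get_state()["ft_force"])
d=manip.read_camera("side");np.savez("pics/side1.npz",**d)
im=cv2.cvtColor(d["frame"],cv2.COLOR_RGB2BGR)[180:380,180:380]
cv2.imwrite("pics/side1.png",cv2.resize(im,None,fx=3,fy=3))
E
```

```text
[-0.54730129  0.77038197 -0.35607067]
```

View pics/side1.png

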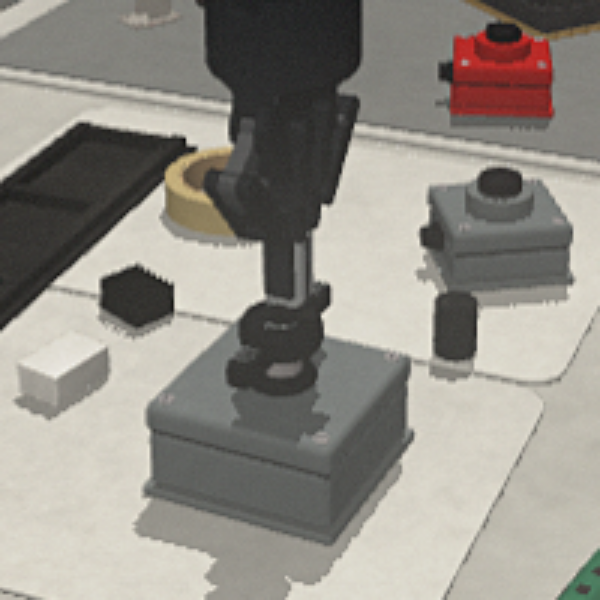

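The side view shows the closed fingertips about 10 mm above the crown, at crop (285,300) and over the middle. I'll settle there, then press in small steps.

>>> apply_moves([
  [0, 0, 0, 2, 0, 0, 255],
  [0, 0, 0, 2, 0, -2, 255],
  [0, 0, 0, 2, 0, -4, 255],
  [0, 0, 0, 2, 0, -6, 255],
  [0, 0, 0, 2, 0, -6, 255],
])

```text
time_s: 1.73
tool_pos: [557.7, 302.2, 101.7]
eef_rot: [0.707, 0.018, 0.707, -0.018]
ft_force: [-0.8, 0.5, -0.1]
opening: 0.1
```

>>> apply_moves([
  [0, 0, 0, 0, -1, -3, 255],
  [0, 0, 0, 0, -2, -6, 255],
  [0, 0, 0, 0, -2, -9, 255],
  [0, 0, 0, 0, -2, -11, 255],
  [0, 0, 0, 0, -2, -12, 255],
  [0, 0, 0, 0, -2, -12, 255],
])

```text
time_s: 2.23
tool_pos: [557.7, 299.9, 89.3]
eef_rot: [0.707, 0.018, 0.707, -0.018]
ft_force: [-0.4, 0.1, 4.5]
opening: 0.2
```

>>> apply_moves([
  [0, 0, 0, 0, 0, -1, 255],
  [0, 0, 0, 0, 0, -2, 255],
  [0, 0, 0, 0, 0, -3, 255],
  [0, 0, 0, 0, 0, -4, 255],
  [0, 0, 0, 0, 0, -5, 255],
  [0, 0, 0, 0, 0, -5, 255],
])

```text
time_s: 2.73
tool_pos: [557.7, 299.9, 84.1]
eef_rot: [0.707, 0.018, 0.707, -0.018]
ft_force: [-0.9, -1.2, 4.4]
opening: 0.1
```

>>> apply_moves([
  [0, 0, 0, 0, 0, -0.5, 255],
  [0, 0, 0, 0, 0, -1, 255],
  [0, 0, 0, 0, 0, -1, 255],
])

```text
time_s: 2.98
tool_pos: [557.7, 299.9, 83.2]
eef_rot: [0.707, 0.018, 0.707, -0.018]
ft_force: [-0.3, -1.7, 3.8]
opening: -0.1
```

>>> apply_moves([
  [0, 0, 0, 0, 0, -0.5, 255],
  [0, 0, 0, 0, 0, -1, 255],
  [0, 0, 0, 0, 0, -1, 255],
])

```text
time_s: 3.23
tool_pos: [557.8, 299.9, 83.0]
eef_rot: [0.707, 0.018, 0.707, -0.018]
ft_force: [-1.3, -1.7, 9.7]
opening: 0.1
```

The force rose to 9.7 N at z = 83.0, which is the stop at 10 mm. I'll lift off and check that it latched.

>>> apply_moves([
  [0, 0, 0, 0, 0, 3, 255],
  [0, 0, 0, 0, 0, 10, 255],
  [0, 0, 0, 0, 0, 25, 255],
  [0, 0, 0, 0, 0, 40, 255],
  [0, 0, 0, -40, 10, 40, 255],
  [0, 0, 0, -60, 40, 40, 255],
  [0, 0, 0, -60, 40, 40, 255],
])

```text
time_s: 3.82
tool_pos: [492.9, 343.1, 122.3]
eef_rot: [0.706, 0.018, 0.708, -0.017]
ft_force: [-0.8, -0.8, -0.5]
opening: 0.0
```

```bash
python3 - <<'E'
from station import manip
from h import *
print(manip.get_state()["ft_force"],manip.get_state()["tool_pos"])
d=manip.read_camera("side");np.savez("pics/side2.npz",**d)
im=cv2.cvtColor(d["frame"],cv2.COLOR_RGB2BGR)[180:380,180:380]
d0=load("side0");im0=cv2.cvtColor(d0["frame"],cv2.COLOR_RGB2BGR)[180:380,180:380]
cv2.imwrite("pics/side2.png",cv2.resize(np.hstack([im0,im]),None,fx=2,fy=2))
for k in (d0,d):
    c=proj(k,[[557,300,88]])[0].round().astype(int);z=k["z_map"][c[1]-12:c[1]+12,c[0]-12:c[0]+12]
    print(c,np.percentile(z,[5,25,50]))
E
```

```text
[-0.78625048 -0.75825462 -0.46157764] [492.88948229 343.09642452 122.30786275]
[274 287] [835.83985901 845.30818176 853.71270752]
[274 287] [845.5243988  852.86917114 868.37374878]
```

View pics/side2.png

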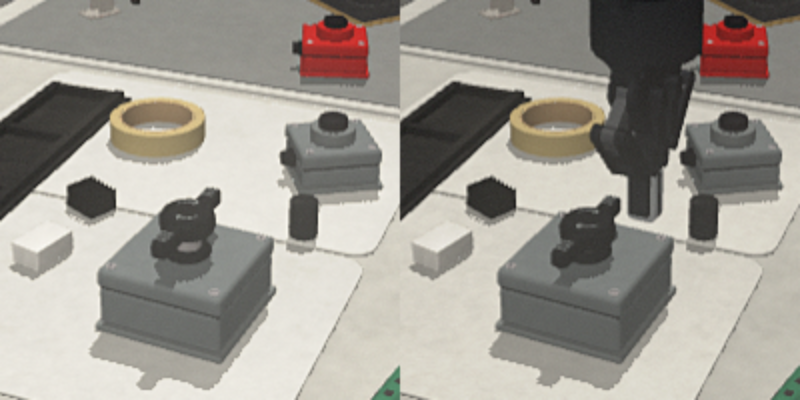

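The right panel shows the head sunk onto the box, so it has latched. The fingers are clear at (645,215), on the -x side of the +y wing. I'll lower them beside the wing.

>>> apply_moves([
  [0, 0, 0, 0, 0, -15, 255],
  [0, 0, 0, 3, 0, -30, 255],
  [0, 0, 0, 8, 0, -42, 255],
  [0, 0, 0, 12, 0, -50, 255],
  [0, 0, 0, 16, 0, -52, 255],
  [0, 0, 0, 20, 0, -52, 255],
  [0, 0, 0, 20, 0, -52, 255],
])

```text
time_s: 4.45
tool_pos: [519.4, 340.0, 70.5]
eef_rot: [0.707, 0.018, 0.706, -0.018]
ft_force: [-0.3, -0.5, 1.2]
opening: 0.4
```

>>> apply_moves([
  [0, 0, 0, 5, 4, 0, 255],
  [0, 0, 0, 11, 4, 0, 255],
  [0, 0, 0, 16, 4, 0, 255],
  [0, 0, 0, 20, 4, 0, 255],
  [0, 0, 0, 23, 4, 0, 255],
  [0, 0, 0, 26, 4, 0, 255],
  [0, 0, 0, 28, 4, 0, 255],
  [0, 0, 0, 30, 4, 0, 255],
])

```text
time_s: 5.12
tool_pos: [547.5, 344.0, 70.2]
eef_rot: [0.707, 0.018, 0.707, -0.018]
ft_force: [-1.2, 1.0, 0.5]
opening: 0.1
```

>>> apply_moves([
  [0, 0, 0, 2, 0, 0, 255],
  [0, 0, 0, 4, 0, 0, 255],
  [0, 0, 0, 6, 0, 0, 255],
  [0, 0, 0, 8, 0, 0, 255],
  [0, 0, 0, 10, 0, 0, 255],
  [0, 0, 0, 12, 0, 0, 255],
  [0, 0, 0, 14, 0, 0, 255],
  [0, 0, 0, 14, 0, 0, 255],
])

```text
time_s: 5.78
tool_pos: [562.4, 344.1, 70.4]
eef_rot: [0.707, 0.018, 0.707, -0.018]
ft_force: [-0.6, 0.4, -0.8]
opening: 0.1
```

```bash
python3 - <<'E'
from station import manip
from h import *
d=manip.read_camera("side");np.savez("pics/side3.npz",**d)
im=cv2.cvtColor(d["frame"],cv2.COLOR_RGB2BGR)[230:370,200:340]
cv2.imwrite("pics/side3.png",cv2.resize(im,None,fx=4,fy=4))
E
```

```text
(no output)
```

View pics/side3.png

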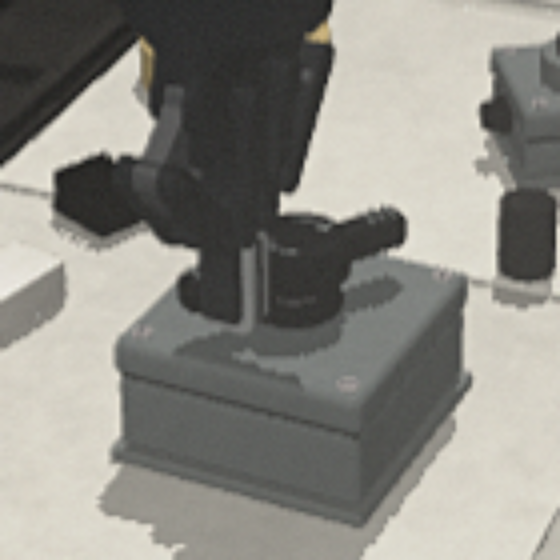

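The head is clearly twisted, with the far wing now at crop (385,225). I can't tell yet whether it has released, so I'll go a little further, still short of the stop, and then back off.

>>> apply_moves([
  [0, 0, 0, 2, 0, 0, 255],
  [0, 0, 0, 4, 0, 0, 255],
  [0, 0, 0, 4, 0, 0, 255],
  [0, 0, 0, 4, 0, 0, 255],
])

```text
time_s: 6.17
tool_pos: [565.8, 344.2, 70.3]
eef_rot: [0.707, 0.018, 0.707, -0.018]
ft_force: [-0.1, 1.0, -0.4]
opening: -0.0
```

```bash
python3 - <<'E'
from station import manip
from h import *
print(manip.get_state()["ft_force"])
d=manip.read_camera("side");np.savez("pics/side4.npz",**d)
im=cv2.cvtColor(d["frame"],cv2.COLOR_RGB2BGR)[230:370,200:340]
cv2.imwrite("pics/side4.png",cv2.resize(im,None,fx=4,fy=4))
E
```

```text
[-0.10521126  0.96147024 -0.35728677]
```

View pics/side4.png

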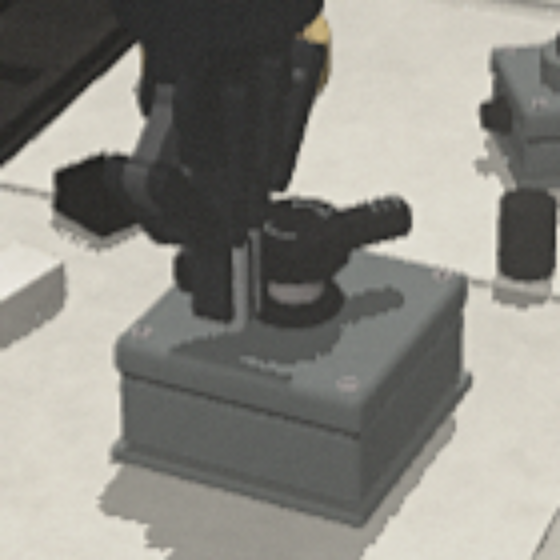

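The head has now sprung out: the light stem shows at crop (290,290). I'll back off along -x so the head can turn back, then rise.

>>> apply_moves([
  [0, 0, 0, -6, 0, 0, 255],
  [0, 0, 0, -14, 0, 0, 255],
  [0, 0, 0, -24, 0, 0, 255],
  [0, 0, 0, -36, 0, 0, 255],
  [0, 0, 0, -46, 0, 0, 255],
  [0, 0, 0, -48, 0, 10, 255],
  [0, 0, 0, -48, 0, 35, 255],
  [0, 0, 0, -48, 0, 70, 255],
])

```text
time_s: 6.88
tool_pos: [514.9, 342.9, 139.0]
eef_rot: [0.705, 0.017, 0.709, -0.019]
ft_force: [0.7, 0.8, 0.5]
opening: -0.2
```

```bash
python3 - <<'E'
from station import manip
from h import *
print(manip.get_state()["ft_force"],manip.get_state()["tool_pos"])
d=manip.read_camera("side");np.savez("pics/side5.npz",**d)
im=cv2.cvtColor(d["frame"],cv2.COLOR_RGB2BGR)[180:380,180:380]
d0=load("side0");im0=cv2.cvtColor(d0["frame"],cv2.COLOR_RGB2BGR)[180:380,180:380]
cv2.imwrite("pics/side5.png",cv2.resize(np.hstack([im0,im]),None,fx=2,fy=2))
for k in (d0,d):
    c=proj(k,[[557,300,88]])[0].round().astype(int);z=k["z_map"][c[1]-12:c[1]+12,c[0]-12:c[0]+12]
    print(c,np.percentile(z,[5,25,50]))
E
```

```text
[0.65754354 0.84930597 0.49083374] [514.87151962 342.89018384 138.98335564]
[274 287] [835.83985901 845.30818176 853.71270752]
[274 287] [833.02468872 844.97381592 853.51000977]
```

View pics/side5.png

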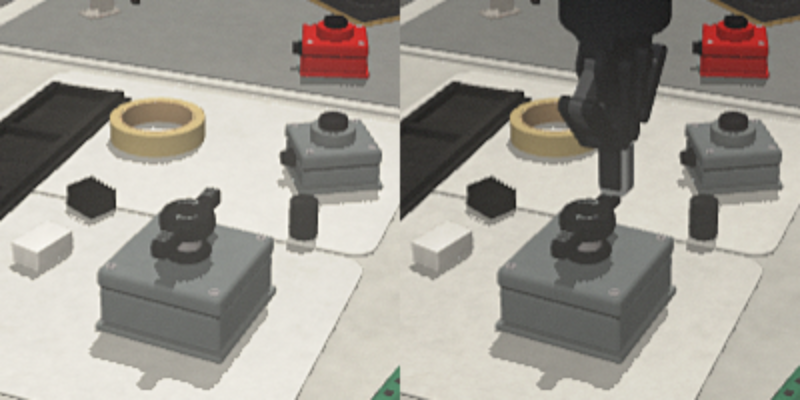

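The head is out and untwisted, matching the start picture and depth to within 1 mm. Next is the grey reset button at about (521,26).

>>> apply_moves([
  [0, 0, 0, 0, 0, 20, 255],
  [0, 0, 0, 0, -30, 25, 255],
  [0, 0, 0, 0, -70, 25, 255],
  [0, 0, 0, 0, -110, 25, 255],
  [0, 0, 0, 0, -150, 25, 255],
  [0, 0, 0, 0, -190, 25, 255],
  [0, 0, 0, 0, -230, 25, 255],
  [0, 0, 0, 0, -270, 25, 255],
])

```text
time_s: 7.6
tool_pos: [517.5, 72.3, 166.3]
eef_rot: [0.708, 0.018, 0.706, -0.018]
ft_force: [1.1, -1.5, -0.1]
opening: 0.1
```

>>> apply_moves([
  [0, 0, 0, 2, -25, 0, 255],
  [0, 0, 0, 3, -47, -10, 255],
  [0, 0, 0, 3, -47, -30, 255],
  [0, 0, 0, 3, -47, -55, 255],
  [0, 0, 0, 3, -47, -75, 255],
  [0, 0, 0, 3, -47, -88, 255],
  [0, 0, 0, 3, -47, -88, 255],
  [0, 0, 0, 3, -47, -88, 255],
])

```text
time_s: 8.27
tool_pos: [520.4, 27.0, 77.5]
eef_rot: [0.707, 0.018, 0.707, -0.018]
ft_force: [-0.3, 1.0, -1.5]
opening: 0.3
```

```bash
python3 - <<'E'
from station import manip
from h import *
print(manip.get_state()["ft_force"],manip.get_state()["tool_pos"])
d=manip.read_camera("side")
im=cv2.cvtColor(d["frame"],cv2.COLOR_RGB2BGR)[170:310,260:420]
cv2.imwrite("pics/side6.png",cv2.resize(im,None,fx=4,fy=4))
E
```

```text
[-0.32532812  1.00928047 -1.53318392] [520.41982848  26.99879582  77.46511364]
```

View pics/side6.png

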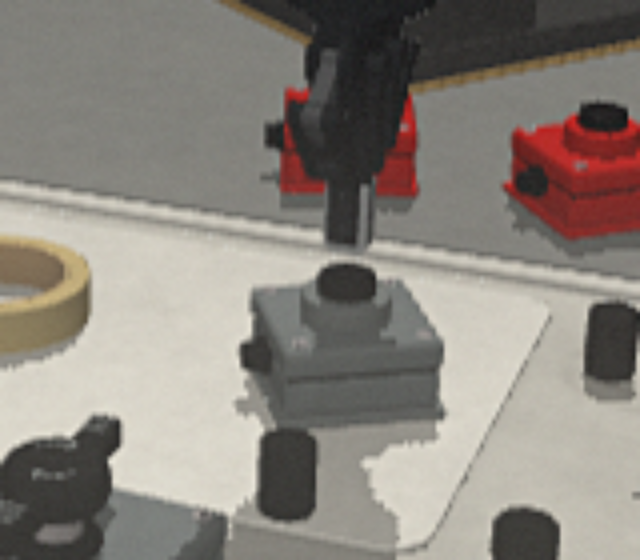

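The fingers are centred over the reset button at crop (346,280). Now to press.

>>> apply_moves([
  [0, 0, 0, 0, 0, -4, 255],
  [0, 0, 0, 0, 0, -8, 255],
  [0, 0, 0, 0, 0, -11, 255],
  [0, 0, 0, 0, 0, -13, 255],
  [0, 0, 0, 0, 0, -14, 255],
  [0, 0, 0, 0, 0, -15, 255],
  [0, 0, 0, 0, 0, -16, 255],
  [0, 0, 0, 0, 0, -16, 255],
])

```text
time_s: 8.98
tool_pos: [520.7, 27.0, 61.3]
eef_rot: [0.707, 0.018, 0.707, -0.018]
ft_force: [-0.3, 1.3, 2.4]
opening: -0.1
```

>>> apply_moves([
  [0, 0, 0, 0, 0, -1, 255],
  [0, 0, 0, 0, 0, -2, 255],
  [0, 0, 0, 0, 0, -2, 255],
])

```text
time_s: 9.23
tool_pos: [520.7, 27.0, 59.3]
eef_rot: [0.707, 0.018, 0.707, -0.018]
ft_force: [-1.1, 0.7, 5.0]
opening: 0.1
```

>>> apply_moves([
  [0, 0, 0, 0, 0, -0.5, 255],
  [0, 0, 0, 0, 0, -1, 255],
  [0, 0, 0, 0, 0, -1, 255],
])

```text
time_s: 9.48
tool_pos: [520.7, 27.0, 58.3]
eef_rot: [0.707, 0.018, 0.707, -0.018]
ft_force: [-0.3, 1.8, 4.3]
opening: 0.3
```

>>> apply_moves([
  [0, 0, 0, 0, 0, -0.5, 255],
  [0, 0, 0, 0, 0, -0.8, 255],
  [0, 0, 0, 0, 0, -0.8, 255],
])

```text
time_s: 9.73
tool_pos: [520.8, 27.0, 58.0]
eef_rot: [0.707, 0.018, 0.707, -0.018]
ft_force: [-1.4, 1.7, 10.0]
opening: -0.3
```

At z = 58.0 the force stepped up to 10 N, which is fully in. I'll release, retreat and check.

>>> apply_moves([
  [0, 0, 0, 0, 0, 3, 255],
  [0, 0, 0, 0, 0, 10, 255],
  [0, 0, 0, 0, 0, 25, 255],
  [0, 0, 0, 0, 0, 50, 255],
  [0, 0, 0, 0, 0, 85, 255],
  [0, 0, 0, 0, 0, 120, 255],
  [0, 0, 0, 0, 0, 120, 255],
  [0, 0, 0, 0, 0, 120, 255],
])

```text
time_s: 10.4
tool_pos: [522.2, 26.7, 179.6]
eef_rot: [0.709, 0.018, 0.705, -0.018]
ft_force: [-1.0, 0.1, -0.0]
opening: 0.3
```

```bash
python3 - <<'E'
from station import manip
from h import *
print(manip.get_state()["ft_force"],manip.get_state()["tool_pos"])
d=manip.read_camera("side");d0=load("side0")
im=cv2.cvtColor(d["frame"],cv2.COLOR_RGB2BGR)[170:380,180:420]
im0=cv2.cvtColor(d0["frame"],cv2.COLOR_RGB2BGR)[170:380,180:420]
cv2.imwrite("pics/side7.png",cv2.resize(np.vstack([im0,im]),None,fx=1.4,fy=1.4))
for k in (d0,d):
  for P in ([557,300,88],[521,26,62]):
    c=proj(k,[P])[0].round().astype(int);z=k["z_map"][c[1]-5:c[1]+5,c[0]-6:c[0]+6]
    print(c,np.percentile(z,[25,50,75]))
E
```

```text
[-1.04133691  0.10900772 -0.00903575] [522.23633724  26.73744735 179.61664523]
[274 287] [845.67753601 851.56359863 860.29823303]
[347 239] [1089.00942993 1093.63806152 1104.25808716]
[274 287] [845.62815857 852.70440674 859.98962402]
[347 239] [1088.83944702 1093.49871826 1102.24465942]
```

View pics/side7.png

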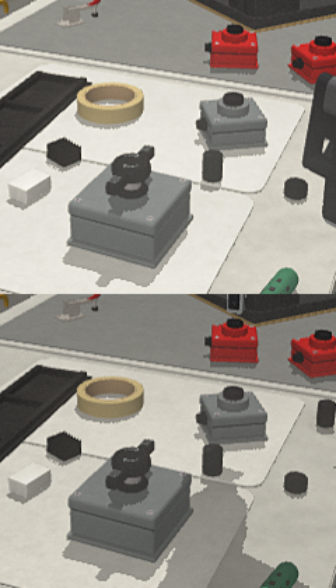

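Both buttons are out, at (130,465) and (232,395) in the lower panel. The loose parts look the same as at the start, and the arm is clear of everything.

```bash
python3 -c "
from station import manip
print(manip.sign_off())"
```

```text
the job is handed in; nothing more can be done
None
```

The job is done in the order asked and handed in at about 10.5 s of the 58 s allowed. `sign_off` reports no verdict.

- **Stop button, press:** I pressed it with closed fingertips to its stop at z = 83 mm, with about 10 N at the end. A side picture after lifting off showed the head staying down.
- **Stop button, twist:** I pushed the +y wing towards +x with the side of the fingers, about 1 N. The first push, to an estimated 0.65 rad, turned the head but did not clearly release it. Another 4 mm sprang it out, and it turned back to rest when I backed off.
- **Reset button:** I pressed the grey station's button to its stop at z = 58 mm, again about 10 N, and let it come out again.

**Last checks:** Side-view depth at both buttons matched the start picture to about 1–2 mm. The loose parts visible in that view looked unmoved by eye. The arm was clear, with its tip at z = 180 mm and about 1 N on the force reading, which is within its noise. No check failed. The two cameras disagreed by 2–3 mm on the box positions, which made no difference to the job.

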